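# Laying up a breakfast board and a honey-tea board

### The job

Lay up the two waiting serving boards from the stock on the marble slab: the breakfast (pale board) gets the white cup, the red-lidded jam jar and the pastry; the honey tea (dark board) gets the purple cup and the grey-lidded honey jar. Seat each thing upright and flat in the well cut for it - cup in the small round well with its handle pointing straight out over that end of the board, jar in the large round well, pastry lengthwise in the oblong well - and set it down, do not drop it. Leave the bunch of keys and the clear tub where they are.

Things in the scene. Friction and masses are not known exactly. Their poses are not given: they have to be found in the camera images.
- pale_board: Pale wooden serving board, fixed, 326 mm long (y), lying across. Origin: centre of underside, on the counter; at yaw 0 x points away from the robot, y left. 116 mm deep (x), top at 21 mm; wells 8 mm deep, floors 13 mm above the counter, all at x = 0. Round cup well 62 mm wide at y = -118 mm (right-hand end); round jar well 88 mm wide at y = -29; oblong well 80 (x) by 120 (y) at y = +89.
- dark_board: Dark wooden serving board, fixed, 192 mm long (y), lying across, left or right of the pale one. Origin and axes as the pale board's. 116 mm deep (x), top at 21 mm; wells 8 mm deep, floors 13 mm above the counter, all at x = 0. Wells: round cup well 62 mm wide at y = -51 mm (right-hand end); round jar well 88 mm wide at y = +38.
- white_cup: Small white china cup, empty, 54 mm high, 0.1 kg, on the 12 mm marble slab. Bowl 57 mm across the rim narrowing to a 38 mm foot (52 mm across at height 24). Origin on the underside; bowl's centre at x = 0, y = +12 mm; handle to -y, tip at y = -41 mm. Grip across the bowl along its x. Seated rightly, its axes are parallel to the board's.
- purple_cup: Small purple china cup, empty, 52 mm high, 0.14 kg, standing on the marble slab. Bowl 64 mm across the rim narrowing to a 43 mm foot (58 mm across at height 24). Origin on the underside; bowl's centre at x = 0, y = +14 mm; handle to -y, tip at y = -47 mm. Grip across the bowl along its x. Seated rightly, its axes are parallel to the board's.
- jam_jar: Closed glass jar of red jam with a round red lid, 86 mm high, 0.33 kg, standing on the marble slab. Body up to 69 mm across; the lid, 65 mm across, is the band from 75 to 86 mm height. Origin: centre of the underside, z up.
- honey_jar: Closed glass jar of honey with a round grey lid, 102 mm high, 0.5 kg, standing on the marble slab. Body up to 72 mm across; the lid, 66 mm across, is the band from 91 to 102 mm height. Origin: centre of the underside, z up.
- pastry: Golden-brown oblong ridged pastry (rigid), 61 mm wide (its x), 101 mm long (its y), 46 mm high, 0.08 kg, lying on the marble slab; widest from 12 to 32 mm height, rounded above and below. Origin: centre of the underside. Grip across its width.
- keys: Bystander: a bunch of keys lying on the counter at the left, 104 by 115 mm and 8 mm high. Origin: centre of its underside. Leave it alone.
- tub: Bystander: a clear square food tub with a yellow snack in it, 101 mm wide and 51 mm high, left of the slab beside the till screen. Origin: centre of its underside. Leave it alone.

How it is judged:
At the end, for the whole second after the job is handed in: All five at rest, upright (0.08 rad), on the floor of their own wells (underside 9-17 mm up). Jars and pastry within 14 mm of the well centre in x and y, pastry lengthwise within 0.25 rad; cups in the cup wells, handles within 0.4 rad of straight out over the -y end (x of white_cup in the frame of pale_board between -0.018 and 0.018 m and y of white_cup in the frame of pale_board between -0.146 and -0.118 m and angle between the y axis of white_cup and the y axis of pale_board, either way round below 0.4 rad and z of white_cup in the frame of pale_board between 0.009 and 0.017 m and angle between each of white_cup, jam_jar, pastry, purple_cup, honey_jar's own z axis and vertical below 0.08 rad and linear speed of each of white_cup, jam_jar, pastry, purple_cup, honey_jar below 0.02 m/s and angular speed of each of white_cup, jam_jar, pastry, purple_cup, honey_jar below 0.2 rad/s and x of jam_jar in the frame of pale_board between -0.014 and 0.014 m and y of jam_jar in the frame of pale_board between -0.043 and -0.015 m and z of jam_jar in the frame of pale_board between 0.009 and 0.017 m and x of pastry in the frame of pale_board between -0.014 and 0.014 m and y of pastry in the frame of pale_board between 0.075 and 0.103 m and angle between the y axis of pastry and the y axis of pale_board, either way round below 0.25 rad and z of pastry in the frame of pale_board between 0.009 and 0.017 m and x of purple_cup in the frame of dark_board between -0.018 and 0.018 m and y of purple_cup in the frame of dark_board between -0.079 and -0.051 m and angle between the y axis of purple_cup and the y axis of dark_board, either way round below 0.4 rad and z of purple_cup in the frame of dark_board between 0.009 and 0.017 m and x of honey_jar in the frame of dark_board between -0.014 and 0.014 m and y of honey_jar in the frame of dark_board between 0.024 and 0.052 m and z of honey_jar in the frame of dark_board between 0.009 and 0.017 m); the robot touches nothing.
It fails at once if the bunch of keys or the clear tub is moved more than 20 mm (distance of any of keys, tub from where it was at the start of the episode above 0.02 m).
It fails at once if one of the five things is dropped: out of the fingers and faster than 0.7 m/s (a fall of more than about 25 mm) ((contact force between the fingers and white_cup below 0.05 N and linear speed of white_cup above 0.7 m/s) or (contact force between the fingers and jam_jar below 0.05 N and linear speed of jam_jar above 0.7 m/s) or (contact force between the fingers and pastry below 0.05 N and linear speed of pastry above 0.7 m/s) or (contact force between the fingers and purple_cup below 0.05 N and linear speed of purple_cup above 0.7 m/s) or (contact force between the fingers and honey_jar below 0.05 N and linear speed of honey_jar above 0.7 m/s)).
It also fails if it takes over 107 s, if anything falls off the work surface, if the arm or the gripper's body presses on something with over 40 N, if the wrist force passes 120 N, or if a joint passes its speed limit or range.

### The arm

A 6-joint arm with a two-finger parallel gripper is mounted at the origin on a cart in front of the work surface, level with it; the furniture and walls round the work are solid. World frame = base frame: x ahead of the robot, y to its left, z up, the work surface at z = 0. Lengths are in m, angles in rad, forces in N, time in s.
With the tool pointing down it reaches from about 0.2 to 0.875 m from the base axis. Payload 3.4 kg.
Tool frame: the origin (TCP) lies at the very end of the fingers, on their centre line; the grasp point (between the pads) lies manip.pinch_z behind it (manip.pinch_z is the distance from the TCP to the grasp point, in m); z points along the fingers, y is the line along which they close (so a half turn about z gives the same grasp; the last joint's range is limited). The gripper opens to 94 mm and grips with 3 to 60 N. Pads are 16 mm wide; open, the fingers measure 119 mm over their backs; the gripper's body (75 mm by 177 mm) begins 78 mm behind the grasp point.
Start: joints at [1.226, 0.276, 1.505, -0, 1.361, -0.121], TCP at [0.128, 0.561, 0.205] pointing down, gripper open.
Joint ranges: [-2.89, 2.89], [-0.75, 2.08], [0.22, 2.7], [-1.18, 4.32], [0.11, 2.71], [-2.7, 2.7]. Speed limits (rad/s): [2.57, 2.57, 3.14, 3.14, 3.14, 3.14].

### API

Orientations are given as [roll, pitch, yaw] about the fixed x, y, z axes, in that order (R = Rz(yaw) Ry(pitch) Rx(roll)).
In Python, from cell import readout, cams, order, manip gives the robot as it stands. The module is installed in compiled form; this text tells all that it offers.
- The arm moves only by the tool inch_along, called in YAML: its name, and indented under it one key for each argument. Schema: {"type":"object","properties":{"motion":{"type":"array","items":{"type":"object","properties":{"jaw":{"type":"number"},"sx":{"type":"number"},"sy":{"type":"number"},"sz":{"type":"number"},"ax":{"type":"number"},"ay":{"type":"number"},"az":{"type":"number"}},"additionalProperties":false,"required":["jaw"]},"minItems":1,"maxItems":8},"only":{"type":"string"},"quiet":{"type":"boolean"},"lines":{"type":"string"}},"required":["motion"],"additionalProperties":false}. motion is a list of rows, 1 to 8 of them, each an object with the fields jaw (the finger opening in m), sx, sy, sz (the shift in cm), ax, ay, az (a rotation vector in units of 0.05 rad); a field left out counts as zero (the opening has to be given); each row is the pose to reach, as a shift and turn from the pose commanded when the call began, along the tool's axes at that moment; what a row does not reach only later rows make up. A row lasts 1/8 s, in which the tool goes at most 0.0625 m and 0.188 rad, less where a joint would pass 70% of its speed; a pose out of reach is approached as far as the arm can. The fingers move at their own pace and stop on an object; the grip force is fixed at half the most. Time passes only in rows, so rows that do not move let the fingers close. The tool returns the time, the measured TCP pose, the force, the opening and the grip force at its end. only (a regular expression) keeps the lines of the reply that match it, lines (a string "A,B") keeps lines A to B, and quiet returns only ok. Input that does not fit is refused with a message, and nothing moves.
- readout.state(): the state, without advancing time (a new reading comes with each control period).
- cams.grab_frame(name): name is "scene" or "top" or "wrist"; returns a dict with "img" (480x640x3 uint8, red, green, blue), "range_z" (480x640 float32, m along the optical axis (not along the pixel's ray), 0 where there is no reading), "fx", "fy", "cx", "cy" (pixels), "k1" (the pictures are not rectified: a ray, as slopes to the right and down, at radius r is drawn at 1 + k1 r^2 times it, then the intrinsics apply), "pose" (4x4, takes a point from camera to world coordinates); the wrist camera has in their place "tool_from_camera" (4x4, takes a point from camera to tool coordinates, whose origin is the TCP and whose axes are the flange's). Camera axes: x right, y down, z forward; pixel columns grow to the right and rows downward; lengths in m; the calibration is good to about 2 mm. A picture is of the moment at which its call begins: read the wrist's pose just before it.
- order.job_done(): hands the job in; it is judged then, once.
The state is a dict: "clock": time; "joint_positions": joint angles; "joint_velocities": joint speeds; "tau": joint torques, N m; "ee_pos": TCP position; "tcp_rot": TCP orientation; "force": force on the tool from outside, world axes, zero at the start; "torque": the same for the moment, N m; "finger_gap": finger opening in m; "grasp_force": force on a finger pad.
Only numpy, scipy, OpenCV 4.12 (cv2) and the standard library are available. Lean on these libraries where they do the work, as an engineer would, in place of code of your own. Each camera call takes 0.05 s, during which the arm holds its last target. There are 200 camera calls.

## Working session

There is one attempt and no reset: what is moved stays moved. The work goes in short steps, Python scripts to look and compute and a tool call to move; the robot and the scene stay as the last step left them, time stands still between calls to the robot, and variables do not carry over. Pictures are saved under pics/ and viewed, at most 14 in all, crops included, and the job is handed in when it is done.

```bash
mkdir -p pics
```

Run:
```python
from cell import readout,cams,manip
import cv2,numpy as np
s=readout.state();print(s, manip.pinch_z)
for n in ("scene","top"):
    f=cams.grab_frame(n);cv2.imwrite(f"pics/{n}0.png",f["img"][:,:,::-1]);np.savez(f"{n}0.npz",**f)
    print({k:f[k] for k in f if k not in("img","range_z")})
```

```text
{'clock': 0.0, 'joint_positions': array([ 1.22598954e+00,  2.76587590e-01,  1.50609284e+00,  1.95416898e-05,
        1.36071023e+00, -1.21005074e-01]), 'joint_velocities': array([ 1.25677965e-03,  6.55960496e-04,  1.61044795e-03,  1.89488474e-04,
        2.25225496e-04, -2.02433537e-05]), 'tau': array([-1.18619231e-03, -4.04595172e+01, -2.37226903e+01,  7.00274971e-02,
        3.41669354e-02, -1.05989636e-04]), 'ee_pos': array([0.12742525, 0.56013089, 0.20462503]), 'tcp_rot': array([-3.13981010e+00, -2.36001694e-04,  2.91778663e+00]), 'force': array([-0.3969318 , -0.39861261, -0.92936024]), 'torque': array([-0.0428327 , -0.02064744,  0.00455487]), 'grasp_force': 0.0, 'finger_gap': 0.09409593286122225} 0.0188
{'fx': 571.1407825088191, 'fy': 571.1407825088191, 'cx': 317.887193154026, 'cy': 247.645625978225, 'k1': -0.08537769876891804, 'pose': array([[ 0.52395268, -0.65645727,  0.54271303, -0.18247925],
       [-0.85171276, -0.40954752,  0.32688866, -0.33324803],
       [ 0.00767834, -0.63350981, -0.77369656,  1.12770745],
       [ 0.        ,  0.        ,  0.        ,  1.        ]])}
{'fx': 619.5448792080422, 'fy': 619.5448792080422, 'cx': 326.6167232403462, 'cy': 236.5147631330744, 'k1': -0.10224159058298123, 'pose': array([[-0.02496161, -0.99713909,  0.07134811,  0.46128396],
       [-0.99961005,  0.02578959,  0.01070715,  0.11192629],
       [-0.01251655, -0.07105302, -0.99739401,  1.53451013],
       [ 0.        ,  0.        ,  0.        ,  1.        ]])}
```

View pics/top0.png

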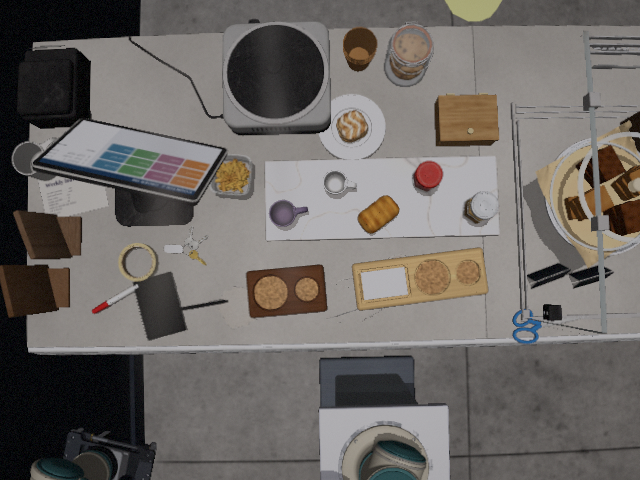

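View pics/scene0.png

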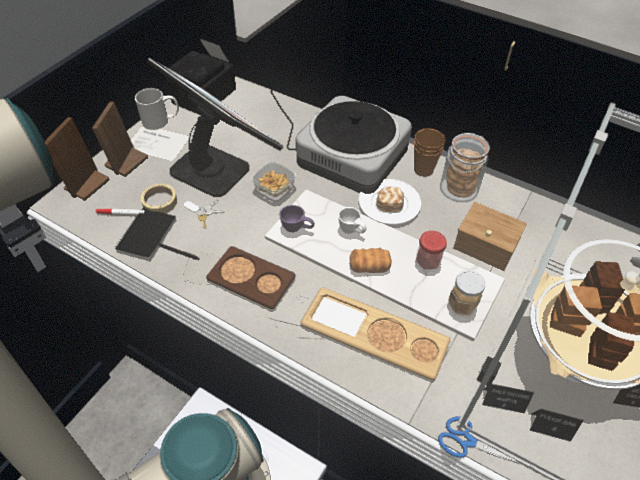

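The top view shows the white cup (334,183), purple cup (284,213), jam jar (428,176), honey jar (481,208), pastry (378,214), dark board (287,290) and pale board (420,279). Both boards are slightly rotated, and both cup handles point right (-y). Next I measure poses from the depth.

Create h.py:
```python
import numpy as np,cv2
def cloud(f,pose=None):
    pose=f["pose"] if pose is None else pose
    v,u=np.mgrid[0:480,0:640]; K=np.array([[f["fx"],0,f["cx"]],[0,f["fy"],f["cy"]],[0,0,1]],float)
    p=cv2.undistortPoints(np.stack([u.ravel(),v.ravel()],1).astype(np.float64)[:,None],K,np.array([float(f["k1"]),0,0,0]))[:,0]
    z=f["range_z"].ravel().astype(float)
    P=np.c_[p*z[:,None],z]@pose[:3,:3].T+pose[:3,3]
    P[z==0]=np.nan
    return P.reshape(480,640,3)
def circ(p):
    A=np.c_[2*p,np.ones(len(p))];s=np.linalg.lstsq(A,(p**2).sum(1),rcond=None)[0]
    return s[:2],np.sqrt(s[2]+s[:2]@s[:2])
```

Run:
```python
from h import *
np.set_printoptions(precision=4,suppress=True)
boxes={"top":dict(white_cup=(320,168,360,198),purple_cup=(266,198,312,232),jam=(410,158,446,194),honey=(462,188,500,226),pastry=(354,192,402,238),dark=(240,260,332,320),pale=(348,244,492,312))}
f=dict(np.load("top0.npz"));P=cloud(f)
print("counter z",np.nanmedian(P[320:340,150:450,2]),"slab",np.nanmedian(P[160:170,280:310,2]))
S=cloud(dict(np.load("scene0.npz")))
print("scene counter",np.nanmedian(S[340:360,260:300,2]))
for n,(a,b,c,d) in boxes["top"].items():
    Q=P[b:d,a:c].reshape(-1,3);Q=Q[~np.isnan(Q[:,0])]
    lo,hi={"white_cup":(.03,.08),"purple_cup":(.03,.08),"jam":(.088,.11),"honey":(.103,.13),"pastry":(.022,.08),"dark":(.016,.03),"pale":(.016,.03)}[n]
    q=Q[(Q[:,2]>lo)&(Q[:,2]<hi)]
    r=cv2.minAreaRect((q[:,:2]*1000).astype(np.float32))
    print(n,len(q),"zmed/max",np.median(q[:,2]),q[:,2].max(),"mean",q[:,:2].mean(0),"rect",np.round(r[0],1),np.round(r[1],1),round(r[2],1))
    # same in scene cloud, selected by world position
    m=(np.linalg.norm(S[:,:,:2]-np.array(r[0])/1000,axis=2)<{"dark":.115,"pale":.18,"pastry":.07}.get(n,.06))&(S[:,:,2]>lo)&(S[:,:,2]<hi)
    q=S[m];
    if len(q)>5:
        r=cv2.minAreaRect((q[:,:2]*1000).astype(np.float32));print("   scene",len(q),"zmax",q[:,2].max(),"mean",q[:,:2].mean(0),"rect",np.round(r[0],1),np.round(r[1],1),round(r[2],1))
im=f["img"][130:330,230:530,::-1];cv2.imwrite("pics/topcrop.png",cv2.resize(im,(800,533),interpolation=cv2.INTER_CUBIC))
```

```text
counter z 0.00018803696471680897 slab 0.011826034900093152
scene counter -0.003514230834015253
white_cup 330 zmed/max 0.05762774656009029 0.07355481744159675 mean [0.7003 0.0969] rect [691.7  98.2] [75.7 56.6] 52.5
   scene 486 zmax 0.0678092501655101 mean [0.6962 0.0996] rect [690.3  99.2] [80.9 56.2] 53.5
purple_cup 383 zmed/max 0.05755472511490023 0.07167299352480949 mean [0.6306 0.2268] rect [633.3 224.4] [64.5 86.9] 36.7
   scene 536 zmax 0.06855082298194826 mean [0.6273 0.2262] rect [630.4 223.7] [69.8 84.9] 37.0
jam 591 zmed/max 0.09700243888269866 0.10509989688883525 mean [ 0.7053 -0.1165] rect [ 705.8 -116.4] [63.6 62.6] 87.4
   scene 495 zmax 0.10260868529742195 mean [ 0.702 -0.118] rect [ 704.4 -117.9] [64.7 66.1] 80.6
honey 660 zmed/max 0.1132607057495113 0.12360538668515875 mean [ 0.6271 -0.2392] rect [ 626.9 -240.2] [67.  65.1] 78.6
   scene 604 zmax 0.11811873693437147 mean [ 0.6229 -0.2416] rect [ 625.5 -241.3] [64.4 64.8] 69.2
pastry 975 zmed/max 0.051102693187719206 0.06677310241598988 mean [0.6189 0.003 ] rect [620.5   2.2] [66.6 99.7] 43.1
   scene 924 zmax 0.059847500027433 mean [ 0.6098 -0.0018] rect [618.1   1.2] [ 62.2 101.9] 39.6
dark 2192 zmed/max 0.020159404023717076 0.029776866862197382 mean [0.4392 0.2278] rect [439.2 231.3] [115.8 191. ] 4.0
   scene 1591 zmax 0.02660098007119971 mean [0.4358 0.2209] rect [436.4 228.9] [119.1 190.3] 4.2
pale 3495 zmed/max 0.020210618461323993 0.029788117729532715 mean [ 0.4624 -0.1073] rect [461.  -97.2] [116.  325.6] 5.9
   scene 2971 zmax 0.029863444061822397 mean [ 0.4622 -0.1151] rect [516.  -90.4] [233.3 324.1] 6.9
```

View pics/topcrop.png

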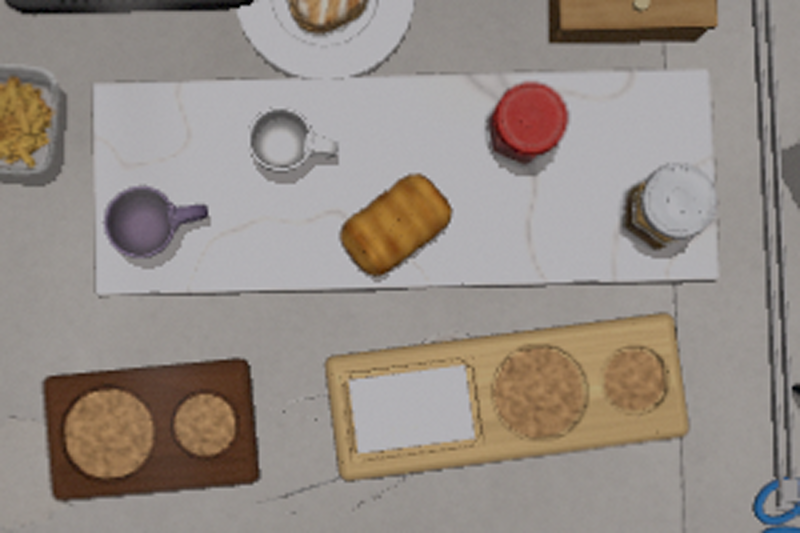

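The crop confirms the layout: the handles point right, the pastry is turned about 40°, and the wells are clear. Next I refine the yaws and centres and check for tall obstacles.

Add to h.py:
```python
def go(x,y,z,yaw,s=None):
    from scipy.spatial.transform import Rotation as R
    if s is None:
        from cell import readout; s=readout.state()
    A=R.from_euler("xyz",s["tcp_rot"]);B=R.from_euler("xyz",[np.pi,0,yaw])
    d=A.inv().apply(np.array([x,y,z])-s["ee_pos"]);r=(A.inv()*B).as_rotvec()
    print("shift",np.round(d,4),"rv",np.round(r,3))
```

Run:
```python
from h import *
np.set_printoptions(precision=4,suppress=True)
P=cloud(dict(np.load("top0.npz")));S=cloud(dict(np.load("scene0.npz")))
for src,off in((P,[0,0,0]),(S,[.002,.001,.003])):
  src=src+off
  for n,c,rr in(("white",(.70,.097),.0285),("purple",(.631,.227),.032)):
    m=(np.linalg.norm(src[:,:,:2]-c,axis=2)<.075)&(src[:,:,2]>.022)&(src[:,:,2]<.085);q=src[m]
    # bowl centre: robust fit of fixed-radius disc maximising covered rim points
    g=[(a,b) for a in np.arange(-.02,.021,.001) for b in np.arange(-.02,.021,.001)]
    rim=q[q[:,2]>.056]
    sc=[(np.abs(np.linalg.norm(rim[:,:2]-np.add(c,k),axis=1)-rr+.0015)<.003).sum() for k in g]
    top=np.argsort(sc)[-8:];ctr=np.mean([np.add(c,g[i]) for i in top],0)
    h=q[np.linalg.norm(q[:,:2]-ctr,axis=1)>rr+.006][:,:2];d=np.median(h,0)-ctr
    print(n,ctr,max(sc),len(rim),"handle n",len(h),"far",np.linalg.norm(h-ctr,axis=1).max(),"yaw deg",np.degrees(np.arctan2(d[0],-d[1])))
G={}
for p in np.r_[P.reshape(-1,3),S.reshape(-1,3)]:
    if p[2]>.1 and p[2]<.6 and .3<p[0]<.95 and -.45<p[1]<.45:
        k=(round(p[0]/.05)*5,round(p[1]/.05)*5);G.setdefault(k,[]).append(p[2])
for k in sorted(G):
    if len(G[k])>5:print(k,"n",len(G[k]),"z %.2f-%.2f"%(min(G[k]),max(G[k])),end="; ")
print();go(.7,.1,.2,np.pi/2)
```

```text
white [0.6975 0.105 ] 124 175 handle n 54 far 0.07498524012083518 yaw deg -12.381670147095457
purple [0.6259 0.2329] 151 204 handle n 56 far 0.07572057742985408 yaw deg 8.471434799930986
white [0.6979 0.1069] 155 224 handle n 68 far 0.07303251842374689 yaw deg -11.821202545714177
purple [0.6261 0.2331] 156 224 handle n 70 far 0.06042947261735137 yaw deg 8.769744711358367
(35, -35) n 1304 z 0.10-0.48; (40, -35) n 654 z 0.18-0.48; (45, -35) n 359 z 0.46-0.48; (50, -45) n 78 z 0.13-0.16; (50, -35) n 305 z 0.46-0.48; (55, -45) n 564 z 0.13-0.29; (55, -40) n 382 z 0.12-0.28; (55, -35) n 648 z 0.45-0.49; (60, -45) n 935 z 0.13-0.28; (60, -40) n 1474 z 0.12-0.29; (60, -35) n 273 z 0.46-0.48; (60, -25) n 510 z 0.10-0.12; (60, -20) n 139 z 0.10-0.12; (60, 40) n 50 z 0.28-0.30; (65, -45) n 276 z 0.13-0.24; (65, -40) n 1108 z 0.13-0.29; (65, -35) n 359 z 0.13-0.48; (65, -25) n 489 z 0.10-0.12; (65, -20) n 142 z 0.10-0.12; (65, 35) n 14 z 0.22-0.27; (65, 40) n 768 z 0.22-0.31; (65, 45) n 310 z 0.26-0.30; (70, -45) n 324 z 0.12-0.29; (70, -40) n 893 z 0.13-0.29; (70, -35) n 422 z 0.14-0.48; (70, 
[... 533 characters left out ...]
, 10) n 79 z 0.10-0.11; (85, 15) n 574 z 0.10-0.12; (85, 20) n 706 z 0.10-0.13; (85, 25) n 701 z 0.10-0.13; (85, 30) n 637 z 0.10-0.13; (85, 35) n 324 z 0.10-0.11; (90, -45) n 68 z 0.45-0.47; (90, -40) n 208 z 0.45-0.47; (90, -35) n 176 z 0.45-0.47; (90, 10) n 152 z 0.10-0.12; (90, 15) n 755 z 0.10-0.13; (90, 20) n 699 z 0.11-0.13; (90, 25) n 690 z 0.11-0.13; (90, 30) n 657 z 0.10-0.13; (90, 35) n 453 z 0.10-0.13; (95, -10) n 253 z 0.10-0.17; (95, -5) n 158 z 0.10-0.17; (95, 10) n 90 z 0.10-0.11; (95, 15) n 344 z 0.10-0.13; (95, 20) n 353 z 0.11-0.15; (95, 25) n 423 z 0.12-0.17; (95, 30) n 320 z 0.12-0.13; (95, 35) n 236 z 0.10-0.13; 
shift [-0.6604 -0.3216  0.0051] rv [-0.001  0.001  1.347]
```

```bash
python3 -c "
from h import *
go(.626,.233,.16,1.721)"
```

```text
shift [-0.5587 -0.2083  0.0449] rv [-2.000e-03  1.000e-03  1.197e+00]
```

The rows are not in the units I measure in: shifts go in cm and turns go in units of 0.05 rad. I convert before sending: -0.45 m is -45, -0.28 m is -28, 1.197 rad is 23.94.

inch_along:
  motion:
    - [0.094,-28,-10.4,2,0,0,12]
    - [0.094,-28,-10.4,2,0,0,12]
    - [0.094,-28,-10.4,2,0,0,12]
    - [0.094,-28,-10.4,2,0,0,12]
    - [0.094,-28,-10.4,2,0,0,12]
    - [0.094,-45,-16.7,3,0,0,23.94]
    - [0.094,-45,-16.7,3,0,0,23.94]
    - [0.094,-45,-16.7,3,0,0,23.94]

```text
refused: motion[0]: [0.094, -28, -10.4, 2, 0, 0, 12] is not of type 'object' (schema: type "object"). Nothing was moved.
```

The call was refused and nothing moved: it wants a list of objects with named fields. Same move again in that form.

inch_along:
  motion:
    - {"jaw": 0.094,"sx": -28,"sy": -10.4,"sz": 2,"az": 12}
    - {"jaw": 0.094,"sx": -28,"sy": -10.4,"sz": 2,"az": 12}
    - {"jaw": 0.094,"sx": -28,"sy": -10.4,"sz": 2,"az": 12}
    - {"jaw": 0.094,"sx": -28,"sy": -10.4,"sz": 2,"az": 12}
    - {"jaw": 0.094,"sx": -28,"sy": -10.4,"sz": 2,"az": 12}
    - {"jaw": 0.094,"sx": -45,"sy": -16.7,"sz": 3,"az": 23.94}
    - {"jaw": 0.094,"sx": -45,"sy": -16.7,"sz": 3,"az": 23.94}
    - {"jaw": 0.094,"sx": -45,"sy": -16.7,"sz": 3,"az": 23.94}

```text
clock: 1.1
ee_pos: [0.5308, 0.2964, 0.1749]
tcp_rot: [-3.141, -0.0, 1.748]
force: [0.6, 0.9, -0.2]
finger_gap: 0.094
grasp_force: 0.0
```

```bash
python3 -c "
from h import *
go(.626,.233,.16,1.721)"
```

```text
shift [-0.0793  0.0825  0.0148] rv [-0.001 -0.     0.027]
```

inch_along:
  motion:
    - {"jaw": 0.094,"sx": -7.9,"sy": 8.2,"sz": 1.5,"az": 0.54}
    - {"jaw": 0.094,"sx": -7.9,"sy": 8.2,"sz": 1.5,"az": 0.54}
    - {"jaw": 0.094,"sx": -7.9,"sy": 8.2,"sz": 1.5,"az": 0.54}
    - {"jaw": 0.094,"sx": -7.9,"sy": 8.2,"sz": 1.5,"az": 0.54}

```text
clock: 1.6
ee_pos: [0.6235, 0.2355, 0.1598]
tcp_rot: [-3.139, -0.001, 1.728]
force: [-0.1, 0.2, 0.1]
finger_gap: 0.0941
grasp_force: 0.0
```

Run:
```python
from h import *
from cell import readout,cams
from scipy.spatial.transform import Rotation as R
go(.626,.233,.025,1.721)
s=readout.state();f=cams.grab_frame("wrist")
print(f["tool_from_camera"]);T=np.eye(4);T[:3,:3]=R.from_euler("xyz",s["tcp_rot"]).as_matrix();T[:3,3]=s["ee_pos"]
W=cloud(f,T@f["tool_from_camera"]);np.savez("w1.npz",W=W,img=f["img"])
cv2.imwrite("pics/w1.png",f["img"][:,:,::-1])
q=W[(W[:,:,2]>.058)&(W[:,:,2]<.07)&(np.linalg.norm(W[:,:,:2]-[.626,.233],axis=2)<.045)]
print(len(q),circ(q[:,:2]) if len(q)>10 else "", cv2.minAreaRect((q[:,:2]*1000).astype(np.float32)) if len(q)>10 else "")
```

```text
shift [-0.003   0.0023  0.1348] rv [-0.002 -0.001  0.007]
[[ 3.30639655e-04 -9.64635117e-01 -2.63588661e-01  7.62678776e-02]
 [ 9.99999490e-01  6.74633287e-05  1.00748640e-03  2.62618346e-04]
 [-9.54074193e-04 -2.63588859e-01  9.64634647e-01 -1.79188319e-01]
 [ 0.00000000e+00  0.00000000e+00  0.00000000e+00  1.00000000e+00]]
1829 (array([0.62802039, 0.23112564]), np.float64(0.031266714425598294)) ((629.550537109375, 231.33558654785156), (64.28982543945312, 69.70146179199219), 48.55216979980469)
```

View pics/w1.png

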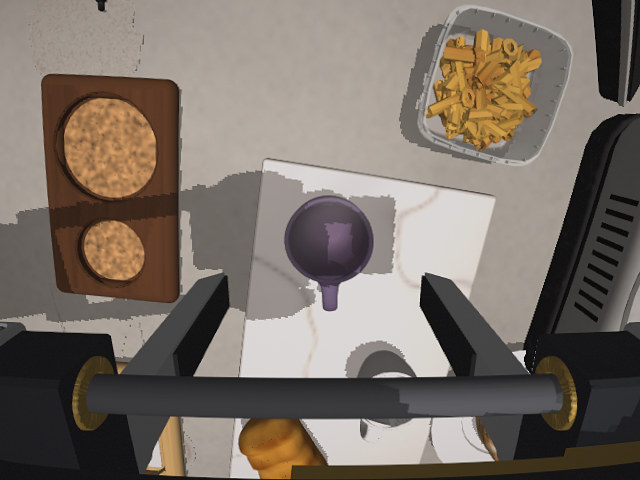

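The wrist view shows the purple cup at (330,240) with its handle along the tool axis. The fitted centre, (.628,.231), agrees with the top camera. I go down and grip.

To row units: 0.135 m is 13.5, 0.003 m is 0.3, 0.007 rad is 0.14.

inch_along:
  motion:
    - {"jaw": 0.094,"sx": -0.2,"sy": 0.3,"sz": 6,"az": 0.14}
    - {"jaw": 0.094,"sx": -0.2,"sy": 0.3,"sz": 12,"az": 0.14}
    - {"jaw": 0.094,"sx": -0.2,"sy": 0.3,"sz": 13.5,"az": 0.14}
    - {"jaw": 0.094,"sx": -0.2,"sy": 0.3,"sz": 13.5,"az": 0.14}

```text
clock: 2.15
ee_pos: [0.6272, 0.2348, 0.0259]
tcp_rot: [-3.141, -0.0, 1.723]
force: [0.8, 0.0, -0.0]
finger_gap: 0.0939
grasp_force: 0.0
```

inch_along:
  motion:
    - {"jaw": 0.03}
    - {"jaw": 0.03}
    - {"jaw": 0.03}
    - {"jaw": 0.03}
    - {"jaw": 0.03}
    - {"jaw": 0.03}

```text
clock: 2.9
ee_pos: [0.628, 0.2341, 0.0265]
tcp_rot: [3.141, -0.0, 1.721]
force: [-2.0, -0.5, 5.0]
finger_gap: 0.0619
grasp_force: 30.0
```

inch_along:
  motion:
    - {"jaw": 0.03,"sz": -3}
    - {"jaw": 0.03,"sz": -7}
    - {"jaw": 0.03,"sz": -7}

```text
clock: 3.28
ee_pos: [0.6302, 0.2344, 0.0984]
tcp_rot: [3.135, -0.001, 1.721]
force: [0.4, -0.4, -2.6]
finger_gap: 0.0622
grasp_force: 30.0
```

```bash
python3 -c "
from h import *
go(.443,.182,.06,1.641)"
```

```text
shift [-0.0238 -0.1932  0.037 ] rv [ 0.007 -0.001  0.08 ]
```

inch_along:
  motion:
    - {"jaw": 0.03,"sx": -0.8,"sy": -6,"az": 1.6}
    - {"jaw": 0.03,"sx": -1.6,"sy": -12,"sz": 1,"az": 1.6}
    - {"jaw": 0.03,"sx": -2.2,"sy": -17,"sz": 3,"az": 1.6}
    - {"jaw": 0.03,"sx": -2.4,"sy": -19.1,"sz": 4,"az": 1.6}
    - {"jaw": 0.03,"sx": -2.4,"sy": -19.1,"sz": 4,"az": 1.6}
    - {"jaw": 0.03,"sx": -2.4,"sy": -19.1,"sz": 4,"az": 1.6}

```text
clock: 4.03
ee_pos: [0.4442, 0.1819, 0.0554]
tcp_rot: [3.14, -0.0, 1.641]
force: [-0.2, 0.3, -1.5]
finger_gap: 0.0622
grasp_force: 30.0
```

```bash
python3 -c "
from h import *
go(.443,.182,.0275,1.641)"
```

```text
shift [ 0.0002 -0.0012  0.0279] rv [ 0.002 -0.     0.   ]
```

inch_along:
  motion:
    - {"jaw": 0.03,"sy": -0.1,"sz": 1.5}
    - {"jaw": 0.03,"sy": -0.1,"sz": 2.4}
    - {"jaw": 0.03,"sy": -0.1,"sz": 2.7}
    - {"jaw": 0.03,"sy": -0.1,"sz": 2.9}
    - {"jaw": 0.03,"sy": -0.1,"sz": 2.9}

```text
clock: 4.65
ee_pos: [0.4421, 0.1818, 0.0275]
tcp_rot: [3.14, -0.001, 1.641]
force: [-1.2, 0.7, 3.8]
finger_gap: 0.062
grasp_force: 30.0
```

To row units: -0.15 m is -15, -0.11 m is -11.

inch_along:
  motion:
    - {"jaw": 0.094}
    - {"jaw": 0.094}
    - {"jaw": 0.094}
    - {"jaw": 0.094,"sz": -5}
    - {"jaw": 0.094,"sz": -11}
    - {"jaw": 0.094,"sz": -15}

```text
clock: 5.4
ee_pos: [0.4424, 0.1816, 0.1791]
tcp_rot: [3.138, -0.001, 1.641]
force: [-0.0, -0.5, -0.6]
finger_gap: 0.0936
grasp_force: 0.0
```

```bash
python3 -c "
from h import *
go(.6265,-.2405,.2,1.571)"
```

```text
shift [-0.434   0.154  -0.0206] rv [ 0.003 -0.001  0.07 ]
```

To row units: -0.434 m is -43.4, 0.154 m is 15.4, 0.07 rad is 1.4.

inch_along:
  motion:
    - {"jaw": 0.094,"sx": -43.4,"sy": 15.4,"sz": -2,"az": 1.4}
    - {"jaw": 0.094,"sx": -43.4,"sy": 15.4,"sz": -2,"az": 1.4}
    - {"jaw": 0.094,"sx": -43.4,"sy": 15.4,"sz": -2,"az": 1.4}
    - {"jaw": 0.094,"sx": -43.4,"sy": 15.4,"sz": -2,"az": 1.4}
    - {"jaw": 0.094,"sx": -43.4,"sy": 15.4,"sz": -2,"az": 1.4}
    - {"jaw": 0.094,"sx": -43.4,"sy": 15.4,"sz": -2,"az": 1.4}
    - {"jaw": 0.094,"sx": -43.4,"sy": 15.4,"sz": -2,"az": 1.4}
    - {"jaw": 0.094,"sx": -43.4,"sy": 15.4,"sz": -2,"az": 1.4}

```text
clock: 6.4
ee_pos: [0.6266, -0.2446, 0.1955]
tcp_rot: [3.142, 0.001, 1.568]
force: [0.1, 0.1, 0.8]
finger_gap: 0.0938
grasp_force: 0.0
```

inch_along:
  motion:
    - {"jaw": 0.094}
    - {"jaw": 0.094}

```text
clock: 6.65
ee_pos: [0.625, -0.2394, 0.1961]
tcp_rot: [-3.141, -0.001, 1.572]
force: [-0.8, 0.7, -0.1]
finger_gap: 0.0939
grasp_force: 0.0
```

Add to h.py:
```python
def wrist(name):
    from cell import readout,cams
    from scipy.spatial.transform import Rotation as R
    s=readout.state();f=cams.grab_frame("wrist")
    T=np.eye(4);T[:3,:3]=R.from_euler("xyz",s["tcp_rot"]).as_matrix();T[:3,3]=s["ee_pos"]
    cv2.imwrite(f"pics/{name}.png",f["img"][:,:,::-1]);return cloud(f,T@f["tool_from_camera"])
def near(W,c,r,lo,hi):
    q=W[(np.linalg.norm(W[:,:,:2]-c,axis=2)<r)&(W[:,:,2]>lo)&(W[:,:,2]<hi)]
    print(len(q),"circ",*circ(q[:,:2]),"rect",cv2.minAreaRect((q[:,:2]*1000).astype(np.float32)))
    return q
```

Run:
```python
from h import *
W=wrist("w2");near(W,[.6265,-.2405],.06,.107,.12)
go(.6265,-.2405,.04,1.571)
```

```text
6790 circ [ 0.62918873 -0.23946939] 0.0231137425305544 rect ((629.0914306640625, -240.3736114501953), (65.22357177734375, 65.00525665283203), 66.18563842773438)
shift [-0.0016  0.0015  0.1564] rv [-0.001 -0.001  0.001]
```

View pics/w2.png

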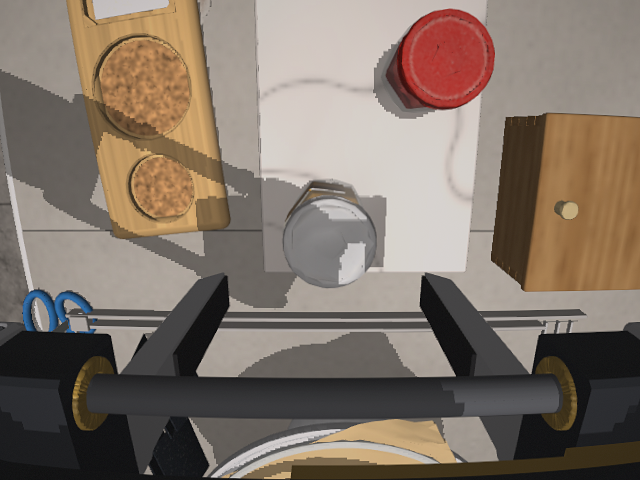

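The honey lid is at (330,243) and fits to (.628,-.240). The hexagonal body has its facet normals about 22° off the closing line, so I turn +0.38 rad before gripping.

To row units: 0.153 m is 15.3, 0.12 m is 12, -0.38 rad is -7.6.

inch_along:
  motion:
    - {"jaw": 0.094,"sx": -0.1,"sy": 0.3,"az": -3.8}
    - {"jaw": 0.094,"sx": -0.1,"sy": 0.3,"sz": 2,"az": -7.6}
    - {"jaw": 0.094,"sx": -0.1,"sy": 0.3,"sz": 6,"az": -7.6}
    - {"jaw": 0.094,"sx": -0.1,"sy": 0.3,"sz": 12,"az": -7.6}
    - {"jaw": 0.094,"sx": -0.1,"sy": 0.3,"sz": 15.3,"az": -7.6}
    - {"jaw": 0.094,"sx": -0.1,"sy": 0.3,"sz": 15.3,"az": -7.6}
    - {"jaw": 0.094,"sx": -0.1,"sy": 0.3,"sz": 15.3,"az": -7.6}

```text
clock: 7.58
ee_pos: [0.6298, -0.2413, 0.0454]
tcp_rot: [3.14, 0.002, 1.952]
force: [1.3, 0.6, 0.5]
finger_gap: 0.0937
grasp_force: 0.0
```

inch_along:
  motion:
    - {"jaw": 0.03}
    - {"jaw": 0.03}
    - {"jaw": 0.03}
    - {"jaw": 0.03}
    - {"jaw": 0.03}

```text
clock: 8.2
ee_pos: [0.629, -0.2418, 0.0442]
tcp_rot: [3.141, 0.001, 1.951]
force: [-1.3, 0.3, 3.7]
finger_gap: 0.0657
grasp_force: 30.0
```

inch_along:
  motion:
    - {"jaw": 0.03,"sz": -2}
    - {"jaw": 0.03,"sz": -6}
    - {"jaw": 0.03,"sz": -11}
    - {"jaw": 0.03,"sz": -11}

```text
clock: 8.7
ee_pos: [0.6308, -0.2428, 0.1562]
tcp_rot: [3.137, 0.005, 1.951]
force: [0.5, -0.0, -6.4]
finger_gap: 0.0657
grasp_force: 30.0
```

```bash
python3 -c "
from h import *
go(.4365,.2692,.11,1.95)"
```

```text
shift [0.5478 0.0095 0.0433] rv [0.005 0.005 0.001]
```

To row units: 0.45 m is 45, 0.4 m is 40.

inch_along:
  motion:
    - {"jaw": 0.03,"sx": 4}
    - {"jaw": 0.03,"sx": 10}
    - {"jaw": 0.03,"sx": 16,"sy": 0.3}
    - {"jaw": 0.03,"sx": 22,"sy": 0.4}
    - {"jaw": 0.03,"sx": 28,"sy": 0.5}
    - {"jaw": 0.03,"sx": 34,"sy": 0.6}
    - {"jaw": 0.03,"sx": 40,"sy": 0.8}
    - {"jaw": 0.03,"sx": 45,"sy": 0.9}

```text
clock: 9.7
ee_pos: [0.4665, 0.1809, 0.1503]
tcp_rot: [-3.136, -0.001, 1.952]
force: [1.1, -0.7, -6.9]
finger_gap: 0.0654
grasp_force: 30.0
```

```bash
python3 -c "
from h import *
go(.4365,.2692,.075,1.95)"
```

```text
shift [0.093  0.0054 0.0754] rv [-0.006 -0.001  0.002]
```

To row units: 0.092 m is 9.2, 0.085 m is 8.5.

inch_along:
  motion:
    - {"jaw": 0.03,"sx": 5,"sy": 0.3,"sz": 2}
    - {"jaw": 0.03,"sx": 8.5,"sy": 0.4,"sz": 5}
    - {"jaw": 0.03,"sx": 9.2,"sy": 0.4,"sz": 7.5}
    - {"jaw": 0.03,"sx": 9.2,"sy": 0.4,"sz": 7.5}
    - {"jaw": 0.03,"sx": 9.2,"sy": 0.4,"sz": 7.5}

```text
clock: 10.32
ee_pos: [0.4393, 0.2658, 0.0778]
tcp_rot: [-3.14, 0.0, 1.951]
force: [0.4, -0.5, -6.1]
finger_gap: 0.0659
grasp_force: 30.0
```

```bash
python3 -c "
from h import *
go(.4365,.2687,.0452,1.95)"
```

```text
shift [ 0.0037 -0.0015  0.0326] rv [-0.001  0.     0.001]
```

To row units: 0.033 m is 3.3, 0.03 m is 3.

inch_along:
  motion:
    - {"jaw": 0.03,"sx": 0.3,"sy": -0.1,"sz": 1.5}
    - {"jaw": 0.03,"sx": 0.3,"sy": -0.1,"sz": 2.5}
    - {"jaw": 0.03,"sx": 0.3,"sy": -0.1,"sz": 3}
    - {"jaw": 0.03,"sx": 0.3,"sy": -0.1,"sz": 3.3}
    - {"jaw": 0.03,"sx": 0.3,"sy": -0.1,"sz": 3.3}

```text
clock: 10.95
ee_pos: [0.4374, 0.2684, 0.0461]
tcp_rot: [-3.141, 0.001, 1.952]
force: [-1.0, -2.6, -0.1]
finger_gap: 0.0656
grasp_force: 30.0
```

inch_along:
  motion:
    - {"jaw": 0.03,"sz": 0.1}
    - {"jaw": 0.094,"sz": 0.1}
    - {"jaw": 0.094,"sz": 0.1}
    - {"jaw": 0.094,"sz": 0.1}
    - {"jaw": 0.094,"sz": -4}
    - {"jaw": 0.094,"sz": -10}
    - {"jaw": 0.094,"sz": -14}

```text
clock: 11.82
ee_pos: [0.4383, 0.2695, 0.1881]
tcp_rot: [3.138, -0.0, 1.951]
force: [0.9, -0.2, -0.7]
finger_gap: 0.0941
grasp_force: 0.0
```

```bash
python3 -c "
from h import *
go(.6195,.0015,.16,2.271)"
```

```text
shift [-0.3161  0.0686  0.0282] rv [ 0.004  0.    -0.32 ]
```

inch_along:
  motion:
    - {"jaw": 0.094,"sx": -31.6,"sy": 6.8,"sz": 2.6,"az": -6.4}
    - {"jaw": 0.094,"sx": -31.6,"sy": 6.8,"sz": 2.6,"az": -6.4}
    - {"jaw": 0.094,"sx": -31.6,"sy": 6.8,"sz": 2.6,"az": -6.4}
    - {"jaw": 0.094,"sx": -31.6,"sy": 6.8,"sz": 2.6,"az": -6.4}
    - {"jaw": 0.094,"sx": -31.6,"sy": 6.8,"sz": 2.6,"az": -6.4}
    - {"jaw": 0.094,"sx": -31.6,"sy": 6.8,"sz": 2.6,"az": -6.4}
    - {"jaw": 0.094,"sx": -31.6,"sy": 6.8,"sz": 2.6,"az": -6.4}
    - {"jaw": 0.094,"sx": -31.6,"sy": 6.8,"sz": 2.6,"az": -6.4}

```text
clock: 12.82
ee_pos: [0.6169, 0.0023, 0.1596]
tcp_rot: [3.141, -0.001, 2.272]
force: [0.1, 0.2, 0.6]
finger_gap: 0.0939
grasp_force: 0.0
```

Run:
```python
from h import *
W=wrist("w3");near(W,[.6195,.0015],.08,.03,.08)
go(.6195,.0015,.025,2.271)
```

```text
9065 circ [0.62008869 0.00447527] 0.03129999679812514 rect ((622.0305786132812, 2.651824951171875), (60.24604797363281, 98.53340148925781), 35.68817138671875)
shift [-0.0025  0.0013  0.1347] rv [ 0.    -0.001  0.002]
```

View pics/w3.png

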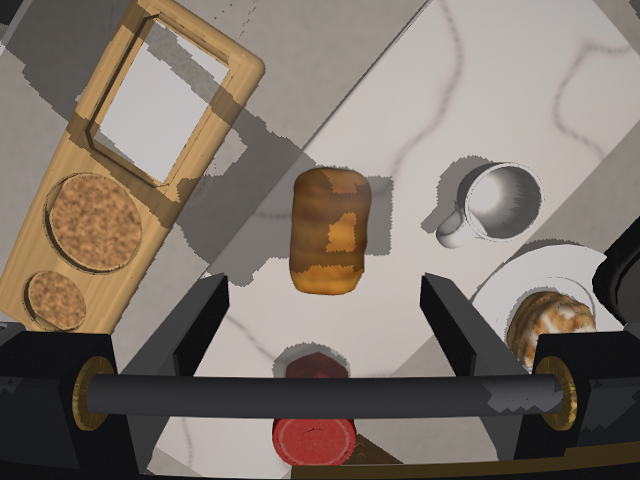

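The pastry is at (330,230). The wrist fit gives yaw 0.62 and centre (.621,.003). The white cup's handle at (440,235) clears the fingers.

inch_along:
  motion:
    - {"jaw": 0.094,"sx": -0.2,"sy": 0.3,"sz": 6,"az": 1.54}
    - {"jaw": 0.094,"sx": -0.2,"sy": 0.3,"sz": 11.5,"az": 1.54}
    - {"jaw": 0.094,"sx": -0.2,"sy": 0.3,"sz": 13.5,"az": 1.54}
    - {"jaw": 0.094,"sx": -0.2,"sy": 0.3,"sz": 13.5,"az": 1.54}
    - {"jaw": 0.03,"sx": -0.2,"sy": 0.3,"sz": 13.5,"az": 1.54}
    - {"jaw": 0.03,"sx": -0.2,"sy": 0.3,"sz": 13.5,"az": 1.54}
    - {"jaw": 0.03,"sx": -0.2,"sy": 0.3,"sz": 13.5,"az": 1.54}
    - {"jaw": 0.03,"sx": -0.2,"sy": 0.3,"sz": 13.5,"az": 1.54}

```text
clock: 13.88
ee_pos: [0.622, 0.001, 0.0252]
tcp_rot: [3.14, 0.001, 2.194]
force: [-0.5, 0.4, 2.9]
finger_gap: 0.0591
grasp_force: 30.0
```

inch_along:
  motion:
    - {"jaw": 0.03}
    - {"jaw": 0.03,"sz": -3}
    - {"jaw": 0.03,"sz": -6}
    - {"jaw": 0.03,"sz": -6}

```text
clock: 14.38
ee_pos: [0.6232, 0.0009, 0.0864]
tcp_rot: [3.138, 0.003, 2.194]
force: [0.7, 0.6, -0.7]
finger_gap: 0.0587
grasp_force: 30.0
```

```bash
python3 -c "
from h import *
go(.4519,-.0087,.055,1.674)"
```

```text
shift [ 0.0924 -0.1448  0.0306] rv [0.004 0.002 0.52 ]
```

To row units: 0.091 m is 9.1, -0.143 m is -14.3, 0.52 rad is 10.4.

inch_along:
  motion:
    - {"jaw": 0.03,"sx": 3,"sy": -4.8,"az": 3.6}
    - {"jaw": 0.03,"sx": 6,"sy": -9.5,"az": 7.2}
    - {"jaw": 0.03,"sx": 8.5,"sy": -13.5,"sz": 1,"az": 10.4}
    - {"jaw": 0.03,"sx": 9.1,"sy": -14.3,"sz": 3,"az": 10.4}
    - {"jaw": 0.03,"sx": 9.1,"sy": -14.3,"sz": 3,"az": 10.4}
    - {"jaw": 0.03,"sx": 9.1,"sy": -14.3,"sz": 3,"az": 10.4}

```text
clock: 15.12
ee_pos: [0.4533, -0.0087, 0.0544]
tcp_rot: [3.141, 0.0, 1.674]
force: [0.1, 0.0, -0.2]
finger_gap: 0.059
grasp_force: 30.0
```

```bash
python3 -c "
from h import *
go(.4519,-.0105,.0262,1.674)"
```

```text
shift [-0.0017 -0.0016  0.0282] rv [0.001 0.    0.   ]
```

inch_along:
  motion:
    - {"jaw": 0.03,"sx": -0.2,"sy": -0.1,"sz": 1.5}
    - {"jaw": 0.03,"sx": -0.2,"sy": -0.1,"sz": 2.4}
    - {"jaw": 0.03,"sx": -0.2,"sy": -0.1,"sz": 2.7}
    - {"jaw": 0.03,"sx": -0.2,"sy": -0.1,"sz": 2.9}
    - {"jaw": 0.03,"sx": -0.2,"sy": -0.1,"sz": 2.9}

```text
clock: 15.75
ee_pos: [0.452, -0.0106, 0.0261]
tcp_rot: [3.141, 0.0, 1.674]
force: [-1.0, -0.0, 3.5]
finger_gap: 0.0587
grasp_force: 30.0
```

Contact is felt. I release, rise and go to the jam jar.

To row units: -0.16 m is -16, -0.11 m is -11.

inch_along:
  motion:
    - {"jaw": 0.094}
    - {"jaw": 0.094}
    - {"jaw": 0.094}
    - {"jaw": 0.094,"sz": -5}
    - {"jaw": 0.094,"sz": -11}
    - {"jaw": 0.094,"sz": -16}
    - {"jaw": 0.094,"sz": -16}

```text
clock: 16.62
ee_pos: [0.4544, -0.0111, 0.1893]
tcp_rot: [3.133, 0.002, 1.674]
force: [0.3, -0.8, -0.3]
finger_gap: 0.0937
grasp_force: 0.0
```

```bash
python3 -c "
from h import *
go(.7055,-.117,.185,1.674)"
```

```text
shift [-0.1313  0.2388  0.0068] rv [0.009 0.002 0.   ]
```

To row units: 0.239 m is 23.9, -0.13 m is -13.

inch_along:
  motion:
    - {"jaw": 0.094,"sx": -13,"sy": 23.9,"sz": 0.6}
    - {"jaw": 0.094,"sx": -13,"sy": 23.9,"sz": 0.6}
    - {"jaw": 0.094,"sx": -13,"sy": 23.9,"sz": 0.6}
    - {"jaw": 0.094,"sx": -13,"sy": 23.9,"sz": 0.6}
    - {"jaw": 0.094,"sx": -13,"sy": 23.9,"sz": 0.6}
    - {"jaw": 0.094,"sx": -13,"sy": 23.9,"sz": 0.6}
    - {"jaw": 0.094,"sx": -13,"sy": 23.9,"sz": 0.6}

```text
clock: 17.5
ee_pos: [0.701, -0.1146, 0.1782]
tcp_rot: [-3.139, -0.001, 1.674]
force: [-0.2, -0.4, 1.1]
finger_gap: 0.0937
grasp_force: 0.0
```

Run:
```python
from h import *
W=wrist("w4");near(W,[.7055,-.117],.055,.09,.105)
q=W[(abs(W[:,:,0]-.78)<.05)&(abs(W[:,:,1]+.15)<.08)];print("zmax box",np.nanpercentile(q[:,2],99.5))
go(.7055,-.117,.04,1.674)
```

```text
6649 circ [ 0.70753725 -0.1153779 ] 0.02272996999208352 rect ((707.7080078125, -116.23197937011719), (63.89510726928711, 63.89756774902344), 55.015411376953125)
zmax box 0.3106074518095444
shift [-0.0031  0.0044  0.1389] rv [-0.002 -0.001  0.001]
```

View pics/w4.png

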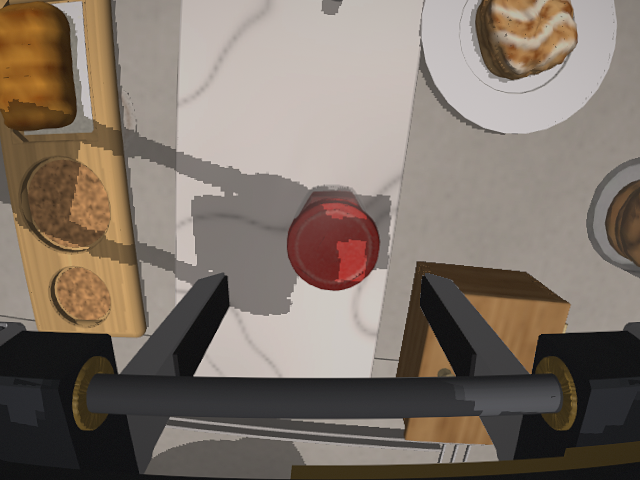

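The jam lid is at (333,245) and fits to (.7075,-.116). The wooden box's corner at (420,265) is near the right finger, so I turn +0.4 rad to clear it.

To row units: 0.04 m is 4, 0.003 m is 0.3, -0.4 rad is -8.

inch_along:
  motion:
    - {"jaw": 0.094,"sy": 0.3,"az": -3.76}
    - {"jaw": 0.094,"sy": 0.3,"sz": 2,"az": -7.4}
    - {"jaw": 0.094,"sy": 0.3,"sz": 4,"az": -8}
    - {"jaw": 0.094,"sy": 0.3,"sz": 4,"az": -8}

```text
clock: 18.05
ee_pos: [0.7033, -0.1139, 0.1384]
tcp_rot: [-3.139, -0.003, 2.074]
force: [-0.1, 0.3, -0.7]
finger_gap: 0.0938
grasp_force: 0.0
```

```bash
python3 -c "
from h import *
go(.707,-.116,.041,2.074)"
```

```text
shift [-0.0039  0.0025  0.0974] rv [-0.003 -0.003  0.   ]
```

To row units: 0.097 m is 9.7, 0.09 m is 9.

inch_along:
  motion:
    - {"jaw": 0.094,"sx": -0.3,"sy": 0.2,"sz": 5}
    - {"jaw": 0.094,"sx": -0.3,"sy": 0.2,"sz": 9}
    - {"jaw": 0.094,"sx": -0.3,"sy": 0.2,"sz": 9.7}
    - {"jaw": 0.094,"sx": -0.3,"sy": 0.2,"sz": 9.7}
    - {"jaw": 0.03,"sx": -0.3,"sy": 0.2,"sz": 9.7}
    - {"jaw": 0.03,"sx": -0.3,"sy": 0.2,"sz": 9.7}
    - {"jaw": 0.03,"sx": -0.3,"sy": 0.2,"sz": 9.7}
    - {"jaw": 0.03,"sx": -0.3,"sy": 0.2,"sz": 9.7}

```text
clock: 19.05
ee_pos: [0.7086, -0.117, 0.0433]
tcp_rot: [-3.141, 0.001, 2.074]
force: [-3.0, -0.7, 4.3]
finger_gap: 0.0644
grasp_force: 30.0
```

inch_along:
  motion:
    - {"jaw": 0.03}
    - {"jaw": 0.03,"sz": -3}
    - {"jaw": 0.03,"sz": -7}
    - {"jaw": 0.03,"sz": -7}

```text
clock: 19.55
ee_pos: [0.7112, -0.1168, 0.1148]
tcp_rot: [3.136, 0.004, 2.074]
force: [-0.5, 0.1, -5.1]
finger_gap: 0.0644
grasp_force: 30.0
```

```bash
python3 -c "
from h import *
go(.464,-.1260,.07,1.674)"
```

```text
shift [ 0.1114 -0.2212  0.0432] rv [0.006 0.003 0.4  ]
```

inch_along:
  motion:
    - {"jaw": 0.03,"sx": 2,"sy": -4,"az": 2}
    - {"jaw": 0.03,"sx": 4.7,"sy": -9.4,"az": 5}
    - {"jaw": 0.03,"sx": 7.5,"sy": -15,"az": 8}
    - {"jaw": 0.03,"sx": 10,"sy": -20,"az": 8}
    - {"jaw": 0.03,"sx": 11.1,"sy": -21.9,"sz": 2,"az": 8}
    - {"jaw": 0.03,"sx": 11.1,"sy": -21.9,"sz": 4.2,"az": 8}
    - {"jaw": 0.03,"sx": 11.1,"sy": -21.9,"sz": 4.2,"az": 8}
    - {"jaw": 0.03,"sx": 11.1,"sy": -21.9,"sz": 4.2,"az": 8}

```text
clock: 20.55
ee_pos: [0.4636, -0.1249, 0.07]
tcp_rot: [-3.141, -0.001, 1.674]
force: [0.9, -0.3, -3.2]
finger_gap: 0.0643
grasp_force: 30.0
```

```bash
python3 -c "
from h import *
go(.464,-.1260,.0443,1.674)"
```

```text
shift [-0.0011  0.0003  0.0257] rv [-0.    -0.001  0.   ]
```

inch_along:
  motion:
    - {"jaw": 0.03,"sx": -0.1,"sz": 1.3}
    - {"jaw": 0.03,"sx": -0.1,"sz": 2.2}
    - {"jaw": 0.03,"sx": -0.1,"sz": 2.5}
    - {"jaw": 0.03,"sx": -0.1,"sz": 2.7}
    - {"jaw": 0.03,"sx": -0.1,"sz": 2.7}

```text
clock: 21.18
ee_pos: [0.4631, -0.126, 0.0443]
tcp_rot: [-3.141, -0.0, 1.675]
force: [-2.2, 1.2, 4.6]
finger_gap: 0.0646
grasp_force: 30.0
```

The rows are not in the units I measure in: shifts go in cm and turns go in units of 0.05 rad. I convert before sending: -0.05 m is -5, -0.12 m is -12.

inch_along:
  motion:
    - {"jaw": 0.094}
    - {"jaw": 0.094}
    - {"jaw": 0.094}
    - {"jaw": 0.094,"sz": -5}
    - {"jaw": 0.094,"sz": -11}
    - {"jaw": 0.094,"sz": -12}
    - {"jaw": 0.094,"sz": -12}

```text
clock: 22.05
ee_pos: [0.4637, -0.1261, 0.1636]
tcp_rot: [3.141, 0.001, 1.674]
force: [0.0, 0.5, -0.4]
finger_gap: 0.0941
grasp_force: 0.0
```

```bash
python3 -c "
from h import *
go(.6985,.105,.16,1.36)"
```

```text
shift [0.2056 0.2574 0.0038] rv [0.001 0.    0.314]
```

To row units: 0.258 m is 25.8, 0.205 m is 20.5, 0.314 rad is 6.28.

inch_along:
  motion:
    - {"jaw": 0.094,"sx": 20.5,"sy": 25.8,"sz": 0.3,"az": 6.28}
    - {"jaw": 0.094,"sx": 20.5,"sy": 25.8,"sz": 0.3,"az": 6.28}
    - {"jaw": 0.094,"sx": 20.5,"sy": 25.8,"sz": 0.3,"az": 6.28}
    - {"jaw": 0.094,"sx": 20.5,"sy": 25.8,"sz": 0.3,"az": 6.28}
    - {"jaw": 0.094,"sx": 20.5,"sy": 25.8,"sz": 0.3,"az": 6.28}
    - {"jaw": 0.094,"sx": 20.5,"sy": 25.8,"sz": 0.3,"az": 6.28}
    - {"jaw": 0.094,"sx": 20.5,"sy": 25.8,"sz": 0.3,"az": 6.28}
    - {"jaw": 0.094,"sx": 20.5,"sy": 25.8,"sz": 0.3,"az": 6.28}

```text
clock: 23.05
ee_pos: [0.6973, 0.1036, 0.1586]
tcp_rot: [-3.138, 0.002, 1.36]
force: [0.0, -0.6, -0.4]
finger_gap: 0.0939
grasp_force: 0.0
```

Run:
```python
from h import *
W=wrist("w5");near(W,[.6985,.105],.04,.06,.07)
go(.6985,.105,.025,1.36)
```

```text
1507 circ [0.69906148 0.10325565] 0.028201667365283067 rect ((697.0634765625, 103.15648651123047), (64.54153442382812, 57.477012634277344), 43.477787017822266)
shift [0.002  0.001  0.1344] rv [-0.003  0.001 -0.001]
```

View pics/w5.png

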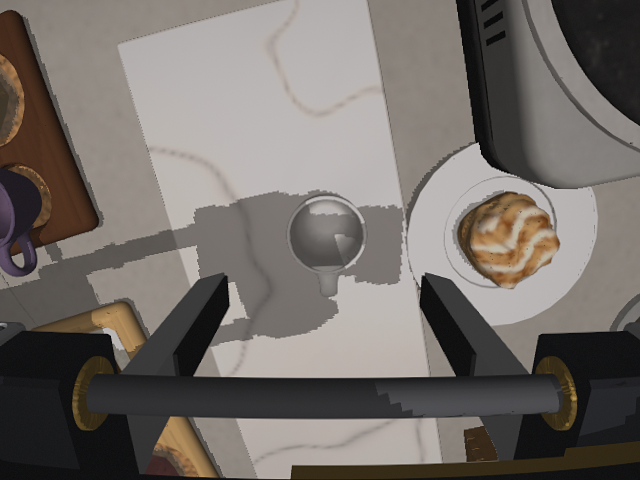

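The white cup is at (326,233) with its handle along the tool axis, fitted to (.699,.103). The plate's edge at (408,240) is close, so I narrow the opening to 78 mm before going down.

To row units: 0.08 m is 8, 0.134 m is 13.4.

inch_along:
  motion:
    - {"jaw": 0.078,"sy": 0.1}
    - {"jaw": 0.078,"sy": 0.1,"sz": 4}
    - {"jaw": 0.078,"sy": 0.1,"sz": 8}
    - {"jaw": 0.078,"sy": 0.1,"sz": 12}
    - {"jaw": 0.078,"sy": 0.1,"sz": 13.4}
    - {"jaw": 0.078,"sy": 0.1,"sz": 13.4}

```text
clock: 23.85
ee_pos: [0.6996, 0.1038, 0.0264]
tcp_rot: [-3.141, 0.0, 1.36]
force: [-0.4, -0.3, -0.3]
finger_gap: 0.0782
grasp_force: 0.0
```

inch_along:
  motion:
    - {"jaw": 0.03}
    - {"jaw": 0.03}
    - {"jaw": 0.03}
    - {"jaw": 0.03}

```text
clock: 24.35
ee_pos: [0.7008, 0.1046, 0.0279]
tcp_rot: [3.139, -0.001, 1.36]
force: [-0.7, 0.1, 5.9]
finger_gap: 0.0553
grasp_force: 30.0
```

inch_along:
  motion:
    - {"jaw": 0.03,"sz": -4}
    - {"jaw": 0.03,"sz": -9}
    - {"jaw": 0.03,"sz": -9}

```text
clock: 24.72
ee_pos: [0.703, 0.1046, 0.1212]
tcp_rot: [3.133, -0.002, 1.36]
force: [0.3, 0.4, -1.2]
finger_gap: 0.0549
grasp_force: 30.0
```

```bash
python3 -c "
from h import *
go(.4731,-.2146,.09,1.674)"
```

```text
shift [-0.3602 -0.1585  0.0289] rv [ 0.009 -0.001 -0.314]
```

```bash
python3 -c "
from h import *
go(.6,-.2146,.125,1.674)"
```

```text
shift [-0.3336 -0.0341 -0.0049] rv [ 0.009 -0.001 -0.314]
```

inch_along:
  motion:
    - {"jaw": 0.03,"sx": -5.5,"sy": -0.6,"az": -2}
    - {"jaw": 0.03,"sx": -11.5,"sy": -1.2,"az": -4}
    - {"jaw": 0.03,"sx": -17,"sy": -1.8,"az": -6.2}
    - {"jaw": 0.03,"sx": -23,"sy": -2.4,"az": -6.28}
    - {"jaw": 0.03,"sx": -28.5,"sy": -3,"az": -6.28}
    - {"jaw": 0.03,"sx": -33,"sy": -3.4,"az": -6.28}
    - {"jaw": 0.03,"sx": -33.4,"sy": -3.4,"az": -6.28}

```text
clock: 25.6
ee_pos: [0.5949, -0.2178, 0.1147]
tcp_rot: [-3.139, -0.001, 1.67]
force: [0.1, 0.9, -1.6]
finger_gap: 0.055
grasp_force: 30.0
```

```bash
python3 -c "
from h import *
go(.4731,-.2146,.06,1.674)"
```

```text
shift [ 0.0152 -0.1208  0.055 ] rv [-0.003 -0.001 -0.004]
```

To row units: -0.12 m is -12, -0.1 m is -10, -0.004 rad is -0.08.

inch_along:
  motion:
    - {"jaw": 0.03,"sx": 0.8,"sy": -5,"az": -0.08}
    - {"jaw": 0.03,"sx": 1.4,"sy": -10,"sz": 1,"az": -0.08}
    - {"jaw": 0.03,"sx": 1.5,"sy": -12,"sz": 3,"az": -0.08}
    - {"jaw": 0.03,"sx": 1.5,"sy": -12,"sz": 5.3,"az": -0.08}
    - {"jaw": 0.03,"sx": 1.5,"sy": -12,"sz": 5.3,"az": -0.08}
    - {"jaw": 0.03,"sx": 1.5,"sy": -12,"sz": 5.3,"az": -0.08}

```text
clock: 26.35
ee_pos: [0.4767, -0.2122, 0.0636]
tcp_rot: [3.141, -0.0, 1.679]
force: [0.1, 0.6, -0.6]
finger_gap: 0.055
grasp_force: 30.0
```

```bash
python3 -c "
from h import *
go(.4731,-.2146,.0289,1.674)"
```

```text
shift [-0.002  -0.0038  0.0347] rv [ 0.    -0.     0.005]
```

inch_along:
  motion:
    - {"jaw": 0.03,"sx": -0.2,"sy": -0.3,"sz": 1.5,"az": 0.1}
    - {"jaw": 0.03,"sx": -0.2,"sy": -0.3,"sz": 2.7,"az": 0.1}
    - {"jaw": 0.03,"sx": -0.2,"sy": -0.3,"sz": 3.2,"az": 0.1}
    - {"jaw": 0.03,"sx": -0.2,"sy": -0.3,"sz": 3.5,"az": 0.1}
    - {"jaw": 0.03,"sx": -0.2,"sy": -0.3,"sz": 3.5,"az": 0.1}

```text
clock: 26.98
ee_pos: [0.4735, -0.2151, 0.029]
tcp_rot: [3.141, 0.0, 1.673]
force: [-0.8, 0.7, 2.0]
finger_gap: 0.0552
grasp_force: 30.0
```

inch_along:
  motion:
    - {"jaw": 0.03,"sz": 0.1}
    - {"jaw": 0.094,"sz": 0.1}
    - {"jaw": 0.094,"sz": 0.1}
    - {"jaw": 0.094,"sz": 0.1}
    - {"jaw": 0.094,"sz": -5}
    - {"jaw": 0.094,"sz": -11}
    - {"jaw": 0.094,"sz": -16}

```text
clock: 27.85
ee_pos: [0.4735, -0.2151, 0.1905]
tcp_rot: [3.14, 0.001, 1.673]
force: [0.6, -0.4, -0.5]
finger_gap: 0.0942
grasp_force: 0.0
```

inch_along:
  motion:
    - {"jaw": 0.094,"sx": 6,"sy": -4}
    - {"jaw": 0.094,"sx": 12,"sy": -8}
    - {"jaw": 0.094,"sx": 18,"sy": -12}
    - {"jaw": 0.094,"sx": 24,"sy": -15}
    - {"jaw": 0.094,"sx": 24,"sy": -15}
    - {"jaw": 0.094,"sx": 24,"sy": -15}

```text
clock: 28.6
ee_pos: [0.2979, 0.0097, 0.1884]
tcp_rot: [3.141, -0.0, 1.677]
force: [0.7, -0.3, 0.7]
finger_gap: 0.0939
grasp_force: 0.0
```

Run:
```python
from h import *
from cell import cams
f=cams.grab_frame("top");P=cloud(f)
cv2.imwrite("pics/top1.png",cv2.resize(f["img"][230:330,230:510,::-1],(800,286),interpolation=cv2.INTER_CUBIC))
g=cams.grab_frame("scene");cv2.imwrite("pics/scene1.png",cv2.resize(g["img"][220:400,190:480,::-1],(800,497),interpolation=cv2.INTER_CUBIC))
for n,c,lo,hi,r in(("honey",(.4365,.269),.1,.13,.05),("jam",(.464,-.126),.085,.12,.05),("pastry",(.452,-.009),.035,.08,.07),("purple",(.443,.18),.057,.075,.045),("white",(.473,-.215),.059,.075,.045)):
    print(n);q=near(P,c,r,lo,hi);print(" zmed",np.median(q[:,2]))
```

```text
honey
659 circ [0.43658908 0.26710974] 0.023500726051625755 rect ((436.71551513671875, 267.2755432128906), (65.22958374023438, 64.3263931274414), 45.224525451660156)
 zmed 0.11408683686845733
jam
624 circ [ 0.46028951 -0.12444026] 0.023158946137697867 rect ((460.04248046875, -124.73944854736328), (64.15238952636719, 62.81743240356445), 88.05546569824219)
 zmed 0.09827962428160086
pastry
984 circ [ 0.45057674 -0.0087266 ] 0.03218992877914217 rect ((450.7516174316406, -10.13702392578125), (60.07414245605469, 100.64601135253906), 5.582561492919922)
 zmed 0.052789267920128724
purple
186 circ [0.44140721 0.17819542] 0.031288324691825554 rect ((443.0682373046875, 178.65371704101562), (62.094058990478516, 69.046630859375), 43.5415153503418)
 zmed 0.06378939656319682
white
158 circ [ 0.47006878 -0.21783657] 0.029119170825591224 rect ((467.73583984375, -218.767822265625), (69.73697662353516, 57.30881881713867), 65.42066955566406)
 zmed 0.0652021833641453
```

View pics/top1.png

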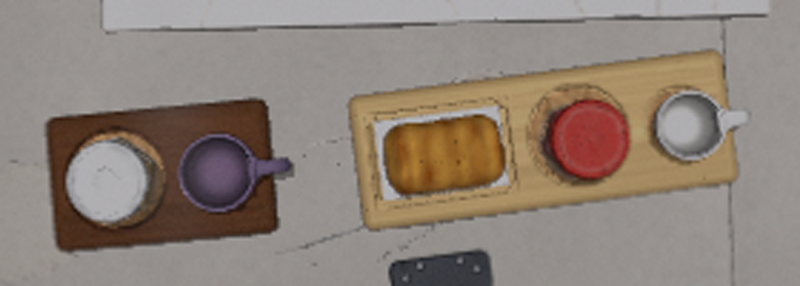

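View pics/scene1.png

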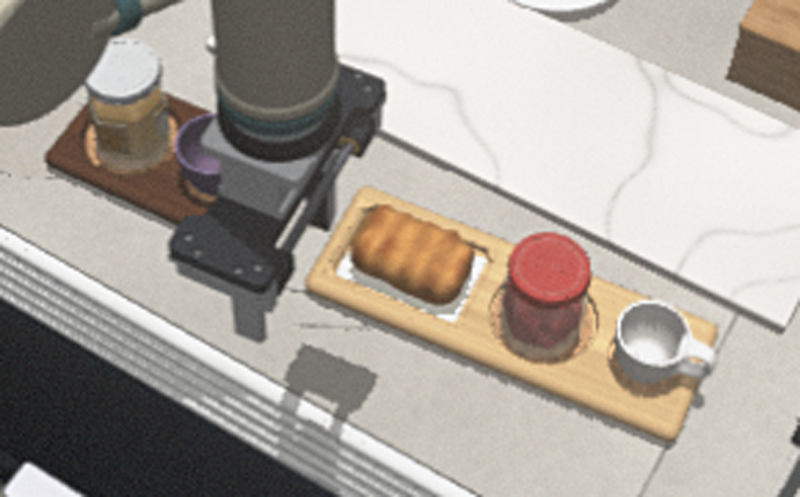

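Both views show all five things in their wells, with handles at (280,168) and (735,120) pointing out over the board ends. The heights match too. A last tilt check on the lids and rims, then I hand in.

Run:
```python
from h import *
from cell import cams,order
P=cloud(cams.grab_frame("top"));ok=True
for n,c,lo,hi,r in(("honey",(.4367,.2673),.105,.13,.029),("jam",(.460,-.1247),.09,.12,.028),("purple",(.442,.179),.057,.075,.045),("white",(.471,-.217),.059,.075,.045)):
    q=P[(np.linalg.norm(P[:,:,:2]-c,axis=2)<r)&(P[:,:,2]>lo)&(P[:,:,2]<hi)]
    a=np.linalg.lstsq(np.c_[q[:,:2]-c,np.ones(len(q))],q[:,2],rcond=None)[0];print(n,a.round(3));ok&=np.hypot(*a[:2])<.06
if ok: print(order.job_done())
```

```text
honey [-0.003 -0.005  0.114]
jam [-0.011  0.012  0.098]
purple [0.008 0.002 0.064]
white [0.012 0.019 0.066]
the job is handed in; nothing more can be done
None
```

I set both boards as asked and handed the job in at about 29 s; my camera checks showed all five things flat in their wells, handles out over the right-hand ends, but the hand-in gave no verdict.

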